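Tip a battery block into the tester

ROBOT

A 6-joint arm with a two-finger parallel gripper is mounted at the origin on the work surface. World frame = base frame: x ahead of the robot, y to its left, z up, the work surface at z = 0. Lengths are in m, angles in rad, forces in N, time in s.
With the tool pointing down it reaches from about 0.225 to 0.875 m from the base axis. Payload 3.4 kg.
Tool frame: the origin (TCP) lies at the very end of the fingers, on their centre line; the grasp point (between the pads) lies 19 mm behind it (manip.hold_point_z is the distance from the TCP to the grasp point, in m); z points along the fingers, x is the direction in which the jaws open and shut, and the axes are right-handed (so a half turn about z gives the same grasp; the last joint's range is limited). The gripper opens to 85 mm and grips with 20 to 120 N. Pads are 22 mm wide; open, the fingers measure 114 mm over their backs; the gripper's body (76 mm by 85 mm) begins 54 mm behind the grasp point. The pads swing forward as they close: fully open they stand 13 mm farther back than shut.
Start: joints at [1.175, 0.276, 1.505, -0, 1.361, -0.121], TCP at [0.156, 0.553, 0.2] pointing down, gripper open.
Joint ranges: [-2.89, 2.89], [-0.75, 2.08], [0.22, 2.7], [-1.18, 4.32], [0.11, 2.71], [-2.7, 2.7]. Speed limits (rad/s): [2.57, 2.57, 3.14, 3.14, 3.14, 3.14].

INTERFACE

Orientations are given as a unit quaternion [w, x, y, z].
In Python, from rig import telemetry, cams, manip, finder gives the robot as it stands. The module is installed in compiled form; this text tells all that it offers.
- The arm moves only by the tool carry_out, never from a script. Its argument "rows" is a list that holds one entry, the list of rows, each a list of 5 numbers: the gripper's target within -1 to 1 (fully open at 1, half-way at 0, shut at -1), then the shift along the world's x, y, z in cm, then the turn about the world's z in rad. A call has 1 to 12 rows; each row shifts and turns the commanded pose from where the row before left it; what a row does not reach is not made up. A row lasts 1/10 s, in which the tool goes at most 50 mm and 8.59 degrees, less where a joint would pass 70% of its speed; a pose out of reach is approached as far as the arm can. A call with a gripper value outside its range is refused whole. The fingers move at their own pace and stop on an object; "force" is the grip in N (left out, the last holds). Time passes only in rows, so rows that do not move let the fingers close. It gives the time, the measured TCP pose, the force and the opening at its end, in the units of the state.
- telemetry.get_state(): the state, without advancing time (a new reading comes with each control period).
- cams.get_image(name): name is "side" or "top"; returns a dict with "image" (420x560x3 uint8, red, green, blue), "camera_matrix" (3x3 intrinsics, pixels), "eye" and "attitude" of the camera in the world. Camera axes: x right, y down, z forward; pixel columns grow to the right and rows downward; lengths in m; the calibration is good to about 2 mm. A picture is of the moment at which its call begins. There is no depth.
- manip.sign_off(): hands the job in, once; it reports no verdict.
Trained networks look in a picture, given as the dict that the camera call returned (one of the last four; its "shot" number tells which), for a name from the list of things; names that differ only in an ending like _2 or _b are one class to them, and where a whole thing is asked for, a point or a joint stands for the part that bears it (a point fixed in the world has none). Each returns a list of dicts, best first, with "confidence" (0 to 1); they miss things now and then, are a little off and sometimes report something else, mostly with a low value. They report only what shows in the picture. A call takes as long as a camera call. They do not tell look-alikes from the thing itself.
- finder.boxes_of(picture, thing): "xy" ([column, row] in pixels, amid what is visible of it).
The state is a dict: "clock": time; "qpos": joint angles; "qd": joint speeds; "effort": joint torques, N m; "position": TCP position; "ee_rot": TCP orientation; "contact_force": force on the tool from outside, world axes, zero at the start; "moment": the same for the moment, N m; "width": finger opening in m.
Only numpy, scipy, OpenCV 4.12 (cv2) and the standard library are available. Lean on these libraries where they do the work, as an engineer would, in place of code of your own. Each camera call takes 0.05 s, during which the arm holds its last target.

TASK

A battery block stands upright in front of the battery tester. Push it along the mat until its foot is up against the front edge of the tester's bed, then push high on it so that it tips over that edge and lies on its side on the bed, terminals towards the contacts. Push it squarely home, keep it pressed on the sprung contacts with about 10 newtons for a second (never over 20 on the contacts; nowhere push the battery with over 25), then ease off and leave it touching the contacts, the other things on the mat undisturbed.

Things in the scene. Friction and masses are not known exactly. Their poses are not given: they have to be found in the camera images.
- pack: the battery: smooth grey plastic box, black band near its top, 90 (its x) x 100 (y) x 120 mm tall (z), about 0.6 kg, slides easily (friction about 0.3), too wide to grip. Origin: centre of its base, which stands on the mat; z points up out of the terminal end, x roughly at the tester. Starts 1 to 7 cm short of the tester's front edge, up to 0.2 rad out of square. Lying, it is 90 mm high
- terminal_end (a point): centre of the battery's top face (120 mm above its base), which carries two flat brass terminals; axes as the battery's
- tester: fixed battery tester: flat aluminium bed 8 mm high, 170 mm wide, its upright front edge is the stop that the battery tips over; a grey housing 100 mm tall starts 168 mm behind that edge. Origin: middle of the front edge, at the bottom on the mat (4 mm above the table); x points from the front edge along the bed to the contacts, y across it, z up
- contacts (a joint): how far the sprung contact bar is pressed in (m; 0 free, 0.005 hard stop; 5 N per mm). Black bar with two brass strips in front of the housing, 84 wide, 24 high, its centre 53 mm above the mat. Its head is adjustable: the bar's free face stands anywhere from 131 to 157 mm behind the bed's front edge, set anew each time and not reported: find it by touch
- phone: bystander: an opened phone, 75 x 155 x 8 mm, lying on the mat; origin at the centre of its underside
- flux_jar: bystander: amber jar with black lid, 48 mm across, 50 mm tall; origin at the centre of its base
- solder_spool: bystander: empty metal solder spool, 60 mm across, 40 mm tall; origin at the centre of its base
There are look-alikes about, which are no part of the job. There is more than one size of the pack; the job needs the larger.

How it is judged:
By the outcome, as a careful person would: the job done as asked, in the order asked, and still so for the second after the job is handed in, with the robot touching nothing.
It also fails if it takes over 72 s, if anything falls off the work surface, if the arm or the gripper's body presses on something with over 40 N, if the wrist force passes 120 N, or if a joint passes its speed limit or range.

## Working session

There is one attempt and no reset: what is moved stays moved. The work goes in short steps, Python scripts to look and compute and a tool call to move; the robot and the scene stay as the last step left them, time stands still between calls to the robot, and variables do not carry over. Pictures are saved under pics/ and viewed, and the job is handed in when it is done.

Besides the shell and the picture viewer there is one more tool, called after "Call:" as name(argument=value, ...) on one line, values as JSON. carry_out: Moves the arm, as the interface text tells. Its arguments: {"type":"object","properties":{"rows":{"type":"array","items":{"type":"array","items":{"type":"array","items":{"type":"number"}}}},"force":{"type":"number"}},"required":["rows"]}

```bash
mkdir -p pics; cat > h.py <<'E'
import numpy as np, cv2, pickle
from rig import telemetry, cams, manip, finder
def shot(name, tag):
    p=cams.get_image(name); cv2.imwrite(f'pics/{tag}.png', p['image'][:,:,::-1]); pickle.dump(p,open(f'pics/{tag}.pkl','wb')); return p
def load(tag): return pickle.load(open(f'pics/{tag}.pkl','rb'))
E
python3 - <<'E'
from h import *
for n in ('top','side'):
    p=shot(n,n+'0')
    print(n,p['camera_matrix'],p['eye'],p['attitude'],p['shot'])
    for t in ['pack','terminal_end','tester','contacts','phone','flux_jar','solder_spool']:
        print(t,[(np.round(b['xy'],1).tolist(),round(b['confidence'],2)) for b in finder.boxes_of(p,t)])
s=telemetry.get_state(); print({k:np.round(v,4).tolist() for k,v in s.items()})
E
```

```text
top [[383.03886307   0.         279.08202672]
 [  0.         383.03886307 213.16566591]
 [  0.           0.           1.        ]] [ 0.29597192 -0.00197783  0.96034777] [ 0.05695686 -0.69948345  0.70887243 -0.07055987] 1
pack [([240.8, 194.2], 0.73), ([135.3, 344.5], 0.67)]
terminal_end [([241.6, 193.0], 0.7), ([134.5, 345.1], 0.59)]
tester [([248.4, 106.5], 0.94)]
contacts [([247.8, 94.1], 0.57), ([242.4, 193.2], 0.17)]
phone [([129.0, 224.2], 0.95), ([247.8, 93.8], 0.46)]
flux_jar [([151.2, 139.8], 0.75), ([241.4, 191.5], 0.23)]
solder_spool [([411.2, 149.2], 0.61)]
side [[508.90471515   0.         284.50441874]
 [  0.         508.90471515 211.40128147]
 [  0.           0.           1.        ]] [-0.16634962 -0.76035865  0.73987544] [-0.44526419  0.82309628 -0.31151477  0.16495718] 2
pack [([99.2, 215.3], 0.98), ([275.0, 200.8], 0.71), ([261.1, 164.8], 0.7)]
terminal_end [([271.0, 203.6], 0.72), ([100.2, 217.9], 0.64)]
tester [([345.6, 184.7], 0.65)]
contacts [([345.6, 172.9], 0.52), ([268.9, 202.1], 0.28)]
phone [([189.9, 187.9], 0.96)]
flux_jar [([259.7, 162.2], 0.86)]
solder_spool [([443.6, 278.8], 0.66)]
{'clock': 0.8, 'qpos': [1.175, 0.2759, 1.5049, 0.0, 1.3607, -0.121], 'qd': [-0.0001, -0.0009, 0.0, 0.0007, 0.002, -0.0001], 'effort': [-0.0016, -41.6583, -24.6083, -0.0003, -0.0002, 0.0], 'position': [0.156, 0.5535, 0.2003], 'ee_rot': [-0.0, 0.7973, 0.6036, 0.0001], 'contact_force': [0.3527, -0.059, 0.0554], 'moment': [0.0247, -0.0034, 0.0238], 'width': 0.0854}
```

View pics/top0.png

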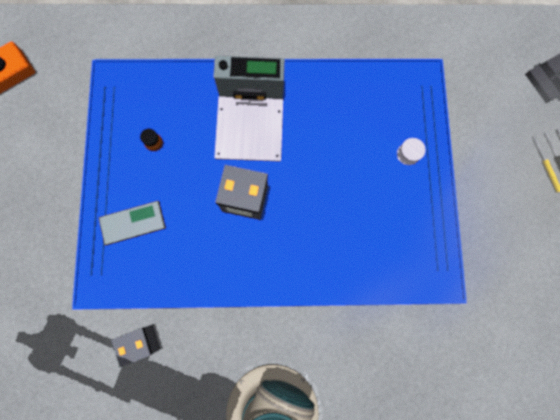

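View pics/side0.png

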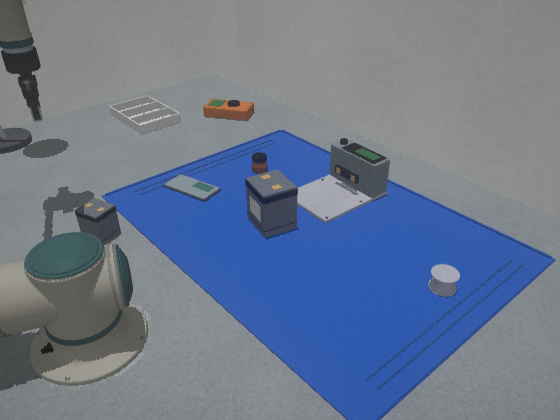

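The two pack candidates in the top view are at (241,194) and (135,345). The one at (241,194), in front of the tester, looks larger. I'll enlarge it to confirm.

```bash
cat >> h.py <<'E'
from scipy.spatial.transform import Rotation as R
def cam(p):
    w,x,y,z=p['attitude']; return p['camera_matrix'],R.from_quat([x,y,z,w]).as_matrix(),np.array(p['eye'])
def proj(p,X):
    K,Rm,e=cam(p); c=(np.atleast_2d(X)-e)@Rm; u=c@K.T; return u[:,:2]/u[:,2:]
def onz(p,uv,z):
    K,Rm,e=cam(p); uv=np.atleast_2d(uv); d=np.c_[uv,np.ones(len(uv))]@np.linalg.inv(K).T@Rm.T
    return e+d*((z-e[2])/d[:,2])[:,None]
def tri(p,a,q,b):
    A=[];B=[]
    for pp,uv in((p,a),(q,b)):
        K,Rm,e=cam(pp); d=Rm@np.linalg.inv(K)@np.r_[uv,1]; d/=np.linalg.norm(d); M=np.eye(3)-np.outer(d,d); A.append(M);B.append(M@e)
    X=np.linalg.lstsq(np.vstack(A),np.hstack(B),rcond=None)[0]
    return X
def crop(p,c0,r0,w,h,s,name):
    im=cv2.resize(p['image'][r0:r0+h,c0:c0+w],None,fx=s,fy=s,interpolation=cv2.INTER_CUBIC)
    for k in range(0,w,10): cv2.putText(im,str(c0+k),(k*s,8),0,.3,(255,255,0))if k%20==0 else 0
    for k in range(0,h,20): cv2.putText(im,str(r0+k),(0,k*s+4),0,.3,(255,255,0))
    cv2.imwrite(f'pics/{name}.png',im[:,:,::-1])
E
python3 - <<'E'
from h import *
t=load('top0');s=load('side0')
print(proj(t,[0,0,0]),proj(s,[0,0,0]))
print(tri(t,[241.6,193],s,[271,182]),onz(t,[241.6,193],.124))
crop(t,200,45,100,185,3,'c_top'); crop(s,235,120,160,120,5,'c_side')
for z in (.124,): print('small',onz(t,[135,345],z))
E
```

```text
[[272.72295182 412.44003461]] [[ 90.5438947 339.6781887]]
[0.49897647 0.06038109 0.12938532] [[0.49541547 0.06390124 0.124     ]]
small [[0.17398484 0.2839027  0.124     ]]
```

View pics/c_top.png

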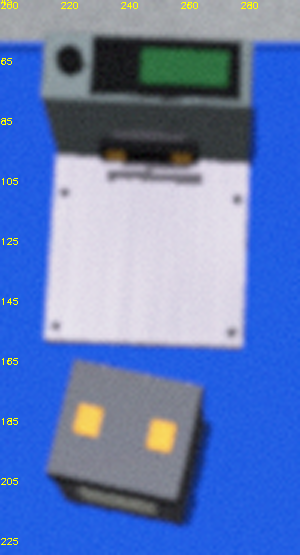

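View pics/c_side.png

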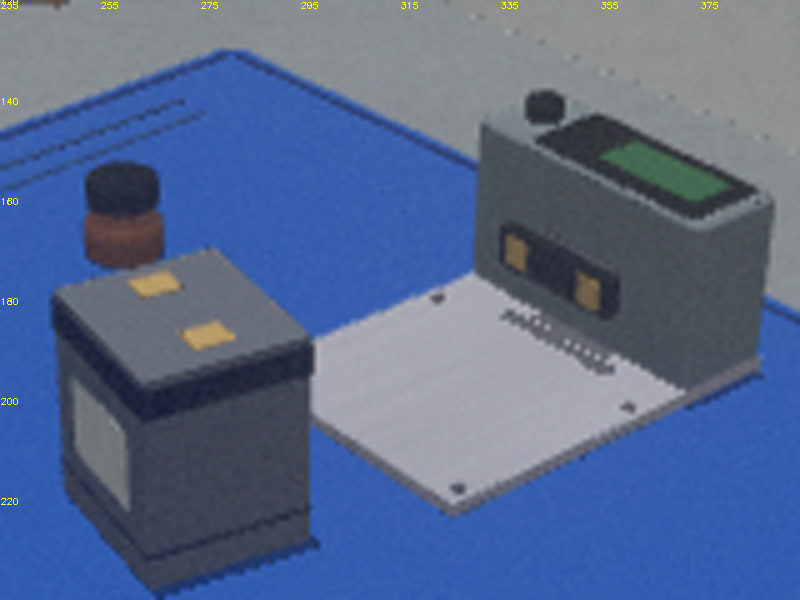

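```bash
python3 - <<'E'
from h import *
t=load('top0');s=load('side0')
T=lambda u,v:[200+(u)/3-.33,45+(v)/3-.33]
S=lambda u,v:[235+u/5-.4,120+v/5-.4]
pk=[(T(76,360),S(212,248)),(T(203,386),S(312,345)),(T(180,500),S(145,390)),(T(47,473),S(52,292))]
P=[]
for a,b in pk:
    X=tri(t,a,s,b); Y=onz(t,a,.124)[0]; P.append(Y); print(np.round(X,4),np.round(Y,4),np.round(np.array(proj(t,X)[0])-a,1),np.round(proj(s,X)[0]-b,1))
P=np.array(P); print('centre',P.mean(0),'sides',[np.linalg.norm(P[i]-P[(i+1)%4]) for i in range(4)])
d=(P[0]+P[1]-P[2]-P[3]);print('yaw',np.arctan2(d[1],d[0])); d=P[0]+P[3]-P[1]-P[2]; print(np.arctan2(-d[0],d[1]))
B=[onz(t,T(*c),.012)[0] for c in ((43,340),(243,347),(248,160),(57,155))]
B=np.array(B);print(np.round(B,4)); d=B[0]-B[1]; print('tester yaw',np.arctan2(-d[0],d[1]),np.linalg.norm(d)); 
X=tri(t,T(243,347),s,S(455,512));print(X)
print('bystanders',onz(t,[151,139.8],.03),onz(t,[129,224],.01),onz(t,[411,149],.04))
E
```

```text
[0.5607 0.1015 0.1264] [0.5617 0.1016 0.124 ] [-0.1  0.1] [ 0.1 -0. ]
[0.5415 0.0061 0.1196] [0.5404 0.0059 0.124 ] [-0.1  0.1] [ 0.1 -0. ]
[0.4534 0.0239 0.1225] [0.4532 0.0237 0.124 ] [-0.   0.1] [ 0.1 -0. ]
[0.4746 0.122  0.1248] [0.4747 0.1222 0.124 ] [ 0. -0.] [-0.  0.]
centre [0.50752414 0.06336487 0.124     ] sides [np.float64(0.09805416052905676), np.float64(0.08904605175313485), np.float64(0.100751052136236), np.float64(0.08940674203339292)]
yaw -0.2168251009323024
-0.2169815877933097
[[ 0.6155  0.144   0.012 ]
 [ 0.6076 -0.0278  0.012 ]
 [ 0.7807 -0.0349  0.012 ]
 [ 0.7865  0.1342  0.012 ]]
tester yaw -0.04553483513738093 0.17192127912867872
[ 0.60875252 -0.02805401  0.00958187]
bystanders [[0.65916158 0.30166814 0.03      ]] [[0.44630103 0.35278375 0.01      ]] [[ 0.62542563 -0.35814571  0.04      ]]
```

The pack at top pixel (241,194) measures about 100 x 89 mm and its top sits at z≈0.124. That is the larger one (the other, at (135,345), is much smaller), and it is the one in front of the tester. It is centred on the tester but about 0.17 rad out of square, with a gap of about 5 cm. I'll move behind it.

Call:
carry_out(rows=[[[0.4,2.3,-4.05,0,0.019],[0.4,2.3,-4.05,0,0.019],[0.4,2.3,-4.05,0,0.019],[0.4,2.3,-4.05,0,0.019],[0.4,2.3,-4.05,0,0.019],[0.4,2.3,-4.05,0,0.019],[0.4,2.3,-4.05,0,0.019],[0.4,2.3,-4.05,0,0.019],[0.4,2.3,-4.05,0,0.019],[0.4,2.3,-4.05,0,0.019],[0.4,2.3,-4.05,0,0.019],[0.4,2.0,-4.0,0,0.019]]])

```text
clock: 2.0
position: [0.4301, 0.0661, 0.2006]
ee_rot: [0.0, 0.723, 0.69, 0.001]
contact_force: [0.7, 0.4, -0.1]
width: 0.0594
```

Call:
carry_out(rows=[[[0.4,0,0,0,0],[0.4,0,0,0,0]]])

```text
clock: 2.2
position: [0.4292, 0.0673, 0.2001]
ee_rot: [-0.0, 0.725, 0.689, 0.0]
contact_force: [0.1, 0.7, -0.4]
width: 0.0598
```

```bash
cat >> h.py <<'E'
O=np.array([.6116,.0581]); TY=-.046
def st():
    s=telemetry.get_state(); w,x,y,z=s['ee_rot']; X=R.from_quat([x,y,z,w]).as_matrix()
    d=np.array(s['position'][:2])-O; c,n=np.cos(TY),np.sin(TY)
    print('t',round(s['clock'],2),'pos',np.round(s['position'],4),'jawyaw',round(np.arctan2(X[1,0],X[0,0]),4),'tester xy',np.round([c*d[0]+n*d[1],-n*d[0]+c*d[1]],4),'F',np.round(s['contact_force'],2),'M',np.round(s['moment'],2),'w',round(s['width'],4))
E
python3 - <<'E'
from h import *
st()
p=shot('side','side1')
crop(p,150,80,260,170,3,'c1')
E
```

```text
t 2.2 pos [0.4292 0.0673 0.2001] jawyaw 1.5208 tester xy [-0.1827  0.0008] F [ 0.11  0.72 -0.38] M [ 0.04  0.07 -0.02] w 0.0598
```

View pics/c1.png

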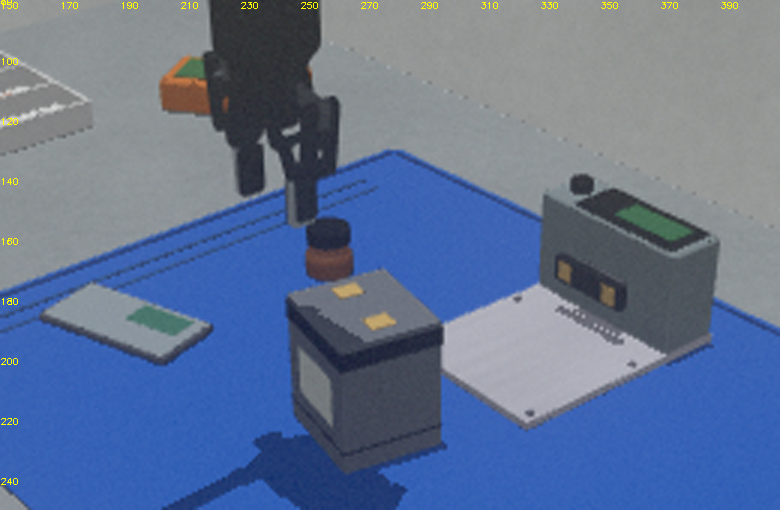

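Side view: the open fingers hang behind the pack (pixels ~(248,145) against pack (262,200)), aligned with the tester. Next I lower them and start sliding the pack.

Call:
carry_out(rows=[[[0.4,0,0,-3.0,0.004],[0.4,0,0,-3.5,0],[0.4,0,0,-3.5,0],[0.4,0,0,-2.5,0],[0.4,0,0,-1.0,0],[0.4,0,0,0,0]]])

```text
clock: 2.85
position: [0.4276, 0.0691, 0.0644]
ee_rot: [-0.001, 0.721, 0.693, -0.001]
contact_force: [-1.0, 0.7, 0.1]
width: 0.0601
```

Call:
carry_out(rows=[[[0.4,0.4,-0.02,0,0],[0.4,0.4,-0.02,0,0],[0.4,0.4,-0.02,0,0],[0.4,0.4,-0.02,0,0],[0.4,0.4,-0.02,0,0],[0.4,0.4,-0.02,0,0]]])

```text
clock: 3.45
position: [0.4526, 0.0666, 0.0651]
ee_rot: [-0.0, 0.722, 0.692, -0.001]
contact_force: [-1.6, -0.8, 0.2]
width: 0.06
```

Call:
carry_out(rows=[[[0.4,0.4,-0.02,0,0],[0.4,0.4,-0.02,0,0],[0.4,0.4,-0.02,0,0],[0.4,0.4,-0.02,0,0]]])

```text
clock: 3.85
position: [0.4693, 0.0659, 0.0651]
ee_rot: [-0.0, 0.722, 0.692, -0.0]
contact_force: [-2.4, -1.4, 0.2]
width: 0.0597
```

```bash
python3 - <<'E'
from h import *
st()
p=shot('top','top2')
crop(p,190,45,120,185,3,'c2')
E
```

```text
t 3.85 pos [0.4693 0.0659 0.0651] jawyaw 1.528 tester xy [-0.1425  0.0012] F [-2.36 -1.39  0.22] M [-0.08  0.36 -0.03] w 0.0597
```

View pics/c2.png

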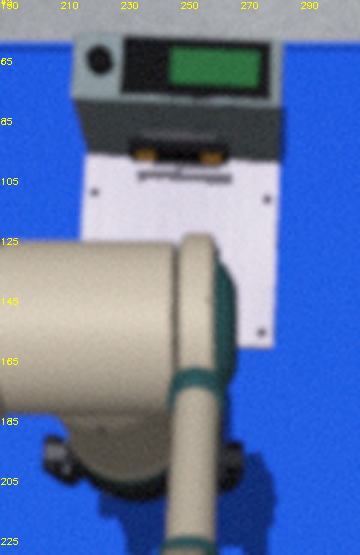

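The top view is blocked by the arm, which covers the pack at (245,185). I'll use the side view from here.

Call:
carry_out(rows=[[[0.4,0.4,-0.02,0,0],[0.4,0.4,-0.02,0,0],[0.4,0.4,-0.02,0,0],[0.4,0.4,-0.02,0,0]]])

```text
clock: 4.3
position: [0.4854, 0.0652, 0.0652]
ee_rot: [-0.0, 0.722, 0.692, 0.0]
contact_force: [-2.6, 0.6, 0.5]
width: 0.0596
```

```bash
python3 - <<'E'
from h import *
st()
p=shot('side','side3')
crop(p,225,110,170,130,4,'c3')
E
```

```text
t 4.3 pos [0.4854 0.0652 0.0652] jawyaw 1.528 tester xy [-0.1264  0.0013] F [-2.64  0.61  0.46] M [0.08 0.41 0.01] w 0.0596
```

View pics/c3.png

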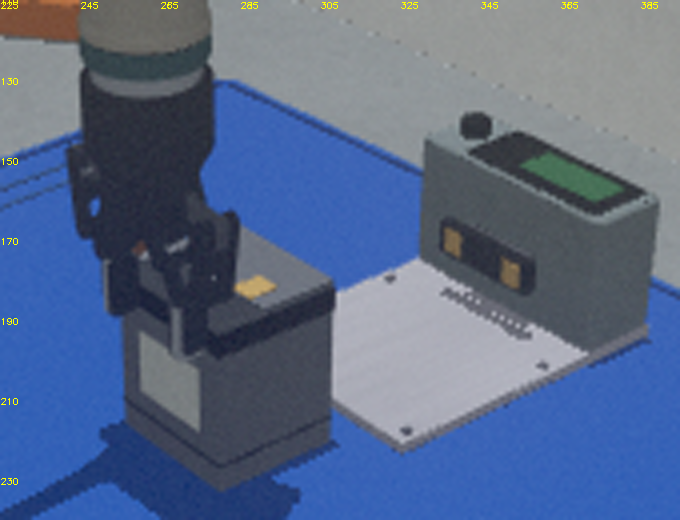

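```bash
python3 - <<'E'
from h import *
p=load('side3')
S=lambda u,v:[225+u/4-.4,110+v/4-.4]
for a,b,z in (((213,337),(334,283),.124),((222,490),(331,445),.004)):
    A=onz(p,S(*a),z)[0];B=onz(p,S(*b),z)[0];d=B-A;print(A,B,np.linalg.norm(d),np.arctan2(d[1],d[0]))
    for X in(A,B):
        v=X[:2]-O;print(' tester',np.cos(TY)*v[0]+np.sin(TY)*v[1],-np.sin(TY)*v[0]+np.cos(TY)*v[1])
print(proj(p,[.6076,-.0278,.012]))
E
```

```text
[0.48694099 0.0127616  0.124     ] [0.58275137 0.0115753  0.124     ] 0.09581771866119589 -0.012381089548338336
 tester -0.1224423114007934 -0.05102273562093313
 tester -0.02667873572449727 -0.04780205508315976
[0.4995697  0.02130436 0.004     ] [0.5839448  0.01220671 0.004     ] 0.08486416112616217 -0.10740882072165445
 tester -0.11021979467298697 -0.04190829876032872
 tester -0.025515596479934698 -0.0471164320266088
[[325.10323236 221.38229507]]
```

The pack is now square against the fingers, with its front about 26 mm short of the edge and centred within about 2 mm. I'll keep sliding it, then slow down.

Call:
carry_out(rows=[[[0.4,0.4,-0.02,0,0],[0.4,0.4,-0.02,0,0],[0.4,0.4,-0.02,0,0],[0.4,0.4,-0.02,0,0],[0.4,0.2,-0.01,0,0]]])

```text
clock: 4.85
position: [0.5038, 0.0642, 0.0652]
ee_rot: [0.0, 0.722, 0.692, 0.0]
contact_force: [-2.0, 0.1, 1.1]
width: 0.0595
```

Call:
carry_out(rows=[[[0.4,0.15,-0.01,0,0],[0.4,0.15,-0.01,0,0]]])

```text
clock: 5.05
position: [0.5059, 0.0641, 0.0652]
ee_rot: [-0.0, 0.722, 0.692, -0.0]
contact_force: [-2.5, -0.1, 0.2]
width: 0.0599
```

Call:
carry_out(rows=[[[0.4,0.15,-0.01,0,0],[0.4,0.15,-0.01,0,0]]])

```text
clock: 5.25
position: [0.5091, 0.0639, 0.0652]
ee_rot: [-0.0, 0.722, 0.692, 0.0]
contact_force: [-1.8, 1.0, 0.4]
width: 0.0595
```

Call:
carry_out(rows=[[[0.4,0.12,-0.01,0,0],[0.4,0.12,-0.01,0,0]]])

```text
clock: 5.45
position: [0.511, 0.0637, 0.0652]
ee_rot: [-0.0, 0.722, 0.692, -0.0]
contact_force: [-4.3, 0.6, 2.2]
width: 0.06
```

```bash
python3 - <<'E'
from h import *
st()
p=shot('side','side4')
crop(p,225,110,170,130,4,'c4')
E
```

```text
t 5.45 pos [0.511  0.0637 0.0652] jawyaw 1.5279 tester xy [-0.1007  0.001 ] F [-4.3   0.56  2.22] M [0.05 0.64 0.04] w 0.06
```

View pics/c4.png

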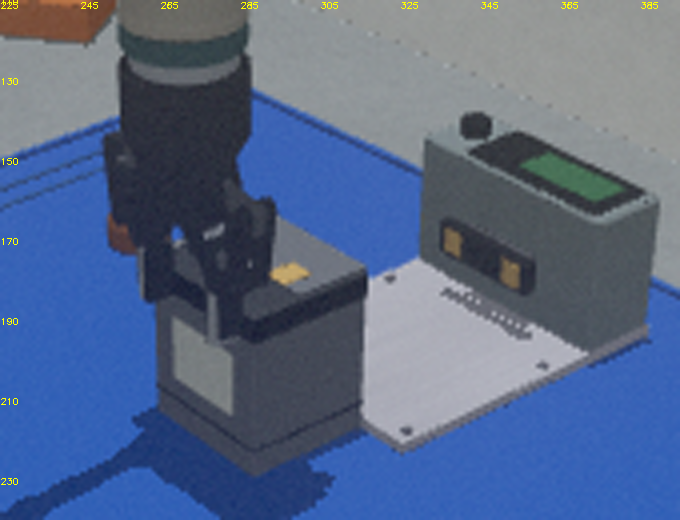

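Force has risen to 4.3 N with the finger front at x'≈-0.090, which puts the 90 mm deep pack against the edge. Now I back off slightly, rise and push high.

Call:
carry_out(rows=[[[0.4,-0.4,0.02,0,0],[0.4,0,0,1.2,0],[0.4,0,0,1.5,0],[0.4,0,0,1.0,0],[0.4,0,0,0,0]]])

```text
clock: 6.0
position: [0.5097, 0.0638, 0.1045]
ee_rot: [0.002, 0.722, 0.692, 0.002]
contact_force: [-0.2, -0.6, -0.3]
width: 0.0596
```

Call:
carry_out(rows=[[[0.4,0.2,-0.01,0,0],[0.4,0.2,-0.01,0,0],[0.4,0.2,-0.01,0,0],[0.4,0.2,-0.01,0,0]]])

```text
clock: 6.4
position: [0.5154, 0.0634, 0.1017]
ee_rot: [-0.0, 0.722, 0.692, -0.0]
contact_force: [-0.3, 0.9, -0.7]
width: 0.0596
```

```bash
python3 - <<'E'
from h import *
st()
p=shot('side','side5')
crop(p,225,110,170,130,4,'c5')
E
```

```text
t 6.4 pos [0.5154 0.0634 0.1017] jawyaw 1.528 tester xy [-0.0964  0.0009] F [-0.27  0.91 -0.72] M [-0.    0.03  0.01] w 0.0596
```

View pics/c5.png

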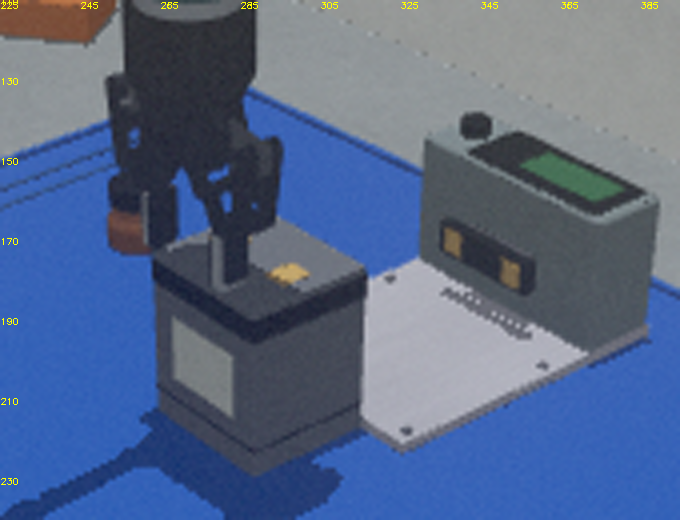

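```bash
python3 - <<'E'
from h import *
p=load('side5')
ex=np.array([np.cos(TY),np.sin(TY)]);ey=np.array([-ex[1],ex[0]])
T=np.array([.5154,.0634])
for z in (.102,.107,.112,.117,.122,.127,.132):
    r=[proj(p,np.r_[T+ex*a-ey*b,z])[0] for a,b in((-.011,.03),(.011,.03),(-.011,.045),(.011,.045))]
    print(z,[np.round((np.array(q)-[225,110]+.4)*4).tolist() for q in r])
E
```

```text
0.102 [[211.0, 345.0], [240.0, 333.0], [226.0, 356.0], [255.0, 343.0]]
0.107 [[211.0, 338.0], [239.0, 326.0], [226.0, 348.0], [255.0, 336.0]]
0.112 [[211.0, 331.0], [239.0, 319.0], [226.0, 341.0], [255.0, 329.0]]
0.117 [[210.0, 324.0], [239.0, 312.0], [226.0, 334.0], [255.0, 322.0]]
0.122 [[210.0, 317.0], [239.0, 305.0], [226.0, 327.0], [255.0, 315.0]]
0.127 [[210.0, 309.0], [239.0, 298.0], [226.0, 319.0], [255.0, 307.0]]
0.132 [[210.0, 302.0], [239.0, 290.0], [226.0, 312.0], [255.0, 300.0]]
```

```bash
python3 - <<'E'
from h import *
p=load('side1')
ex=np.array([np.cos(TY),np.sin(TY)]);ey=np.array([-ex[1],ex[0]])
T=np.array([.4292,.0673])
im=p['image'][100:170,200:290]; im=cv2.resize(im,None,fx=8,fy=8,interpolation=cv2.INTER_CUBIC).copy()
for z,c in((.2,(255,0,0)),(.208,(0,255,0)),(.213,(255,255,0))):
  for b in (-.045,-.03,.03,.045):
    for a in(-.011,.011):
      q=(proj(p,np.r_[T+ex*a-ey*b,z])[0]-[200,100]+.5)*8; cv2.circle(im,tuple(int(k) for k in q),3,c,-1)
cv2.imwrite('pics/c1b.png',im[:,:,::-1])
E
```

```text
(no output)
```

View pics/c1b.png

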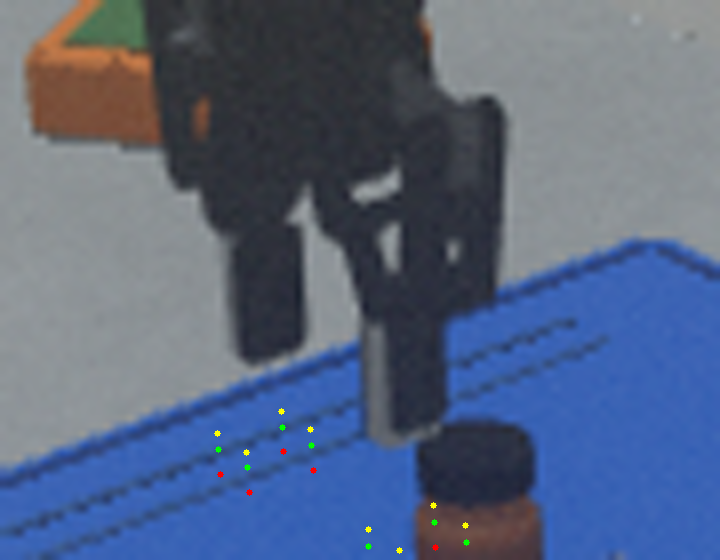

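In this view the finger tips sit about 35 mm above the nominal TCP at this opening, so they passed over the pack's top without touching it (F≈0). I'll back off and check the tip height both shut and open.

Call:
carry_out(rows=[[[-1,-2.0,0.1,0,0],[-1,-2.0,0.1,0,0],[-1,0,0,0,0],[-1,0,0,0,0],[-1,0,0,0,0],[-1,0,0,0,0],[-1,0,0,0,0],[-1,0,0,0,0],[-1,0,0,0,0]]])

```text
clock: 7.35
position: [0.4756, 0.0654, 0.1022]
ee_rot: [-0.0, 0.722, 0.692, 0.0]
contact_force: [0.5, 0.2, 0.3]
width: -0.0001
```

```bash
cat > ov.py <<'E'
from h import *
import sys
def ov(tag,w,zs,fn,c0=200,r0=110,ww=130,hh=100):
    p=shot('side',tag); s=telemetry.get_state(); st()
    ex=np.array([np.cos(TY),np.sin(TY)]);ey=np.array([-ex[1],ex[0]]); T=s['position']
    im=p['image'][r0:r0+hh,c0:c0+ww]; im=cv2.resize(im,None,fx=6,fy=6,interpolation=cv2.INTER_CUBIC).copy()
    for dz,c in zs:
      for b in (-w-.0145,-w,w,w+.0145):
        for a in(-.011,.011):
          q=(proj(p,np.r_[T[:2]+ex*a-ey*b,T[2]+dz])[0]-[c0,r0]+.5)*6; cv2.circle(im,tuple(int(k) for k in q),3,c,-1)
    cv2.imwrite(f'pics/{fn}.png',im[:,:,::-1])
E
python3 -c "
from ov import *
ov('side6',0,((0,(255,0,0)),(.013,(0,255,0)),(.026,(255,255,0))),'c6')"
```

```text
t 7.4 pos [0.4756 0.0654 0.1022] jawyaw 1.5279 tester xy [-0.1362  0.0011] F [ 1.05 -0.54  0.02] M [-0.    0.07 -0.03] w -0.0003
```

View pics/c6.png

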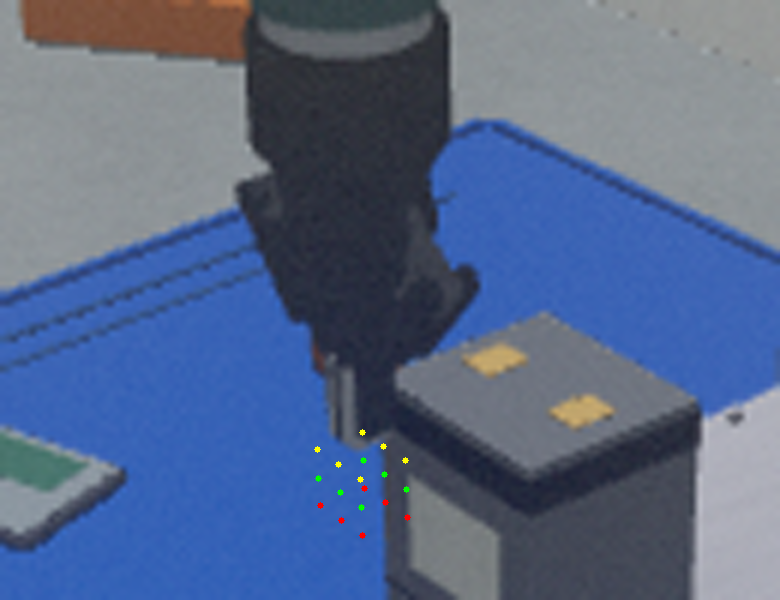

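Shut, the tips still show about 30 mm above the reported TCP. I'll check this by moving back and lowering towards the mat.

Call:
carry_out(rows=[[[-1,-2.5,0.12,0,0],[-1,-2.5,0.12,0,0],[-1,0,0,-3.0,0],[-1,0,0,-3.0,0],[-1,0,0,-2.0,0],[-1,0,0,0,0],[-1,0,0,0,0]]])

```text
clock: 8.1
position: [0.4257, 0.0679, 0.0224]
ee_rot: [-0.0, 0.722, 0.692, -0.0]
contact_force: [0.2, 0.5, 0.3]
width: 0.0002
```

```bash
python3 -c "
from ov import *
ov('side7',0,((0,(255,0,0)),(.013,(0,255,0)),(.026,(255,255,0))),'c7',200,130,130,100)"
```

```text
t 8.15 pos [0.4264 0.0679 0.023 ] jawyaw 1.528 tester xy [-0.1855  0.0012] F [ 0.12 -0.45  0.74] M [0.05 0.03 0.04] w -0.0004
```

View pics/c7.png

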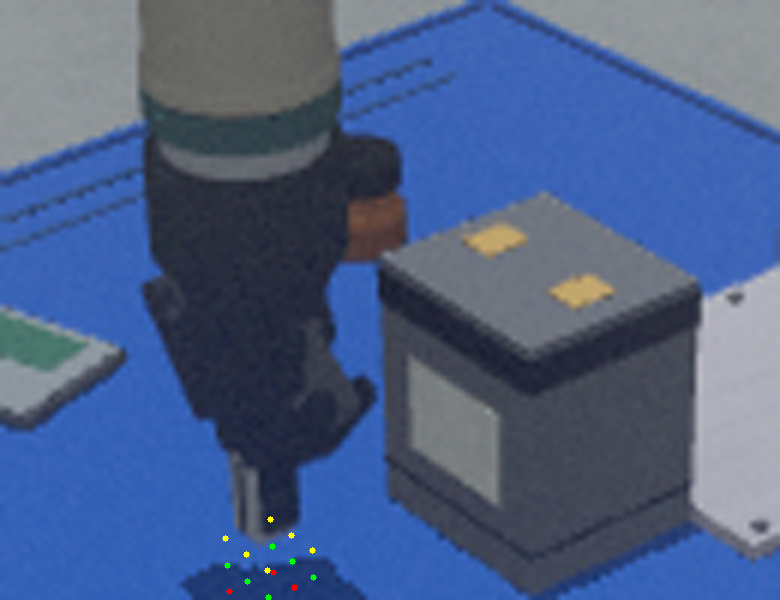

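The shadow confirms it: the tips are about 25 mm above the reported TCP when shut and about 35 mm when 60 mm open. For the high push I want the tips at about 0.108, so TCP z≈0.073.

Call:
carry_out(rows=[[[0.4,0,0,2.5,0],[0.4,0,0,2.5,0],[0.4,0,0,0,0],[0.4,1.0,-0.05,0,0],[0.4,2.0,-0.1,0,0],[0.4,2.0,-0.1,0,0],[0.4,1.5,-0.07,0,0],[0.4,0.5,-0.02,0,0],[0.4,0,0,0,0]]])

```text
clock: 9.05
position: [0.4957, 0.0644, 0.0717]
ee_rot: [-0.0, 0.722, 0.692, -0.0]
contact_force: [0.1, 1.0, 0.2]
width: 0.0598
```

Call:
carry_out(rows=[[[0.4,0.3,-0.01,0,0],[0.4,0.3,-0.01,0,0],[0.4,0.3,-0.02,0,0],[0.4,0.3,-0.01,0,0],[0.4,0.3,-0.01,0,0],[0.4,0.3,-0.02,0,0]]])

```text
clock: 9.65
position: [0.5118, 0.0637, 0.072]
ee_rot: [-0.001, 0.722, 0.692, -0.001]
contact_force: [-4.2, 0.3, 2.2]
width: 0.0599
```

```bash
python3 -c "
from ov import *
ov('side8',.03,((.034,(255,255,0)),),'c8',230,110,130,100)"
```

```text
t 9.7 pos [0.5122 0.0637 0.072 ] jawyaw 1.5278 tester xy [-0.0995  0.001 ] F [-4.31  0.74  2.38] M [-0.09  0.65 -0.16] w 0.0599
```

View pics/c8.png

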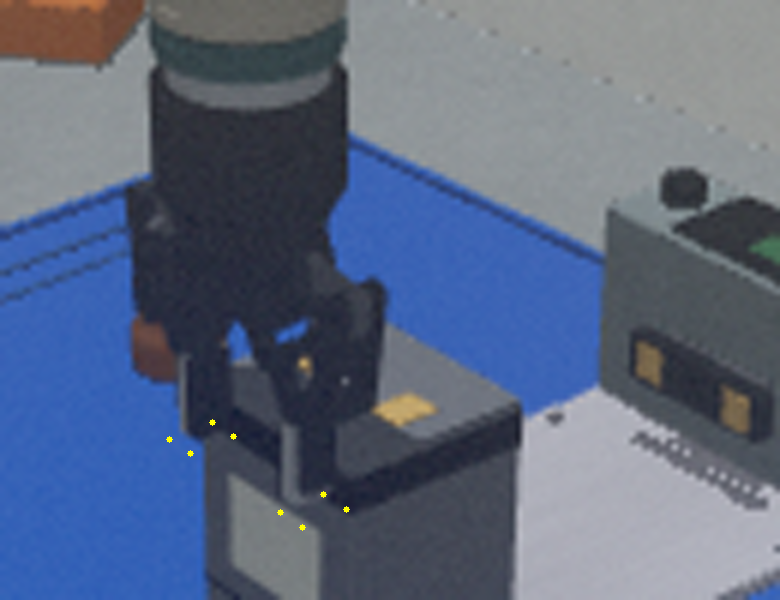

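The fingers bear on the dark band near the pack's top and the force is steady at 4.3 N, so it is starting to tip. I'll keep pushing.

Call:
carry_out(rows=[[[0.4,0.3,-0.01,0,0],[0.4,0.3,-0.01,0,0],[0.4,0.3,-0.02,0,0],[0.4,0.3,-0.01,0,0],[0.4,0.3,-0.01,0,0],[0.4,0.3,-0.02,0,0]]])

```text
clock: 10.3
position: [0.5319, 0.0629, 0.0724]
ee_rot: [0.0, 0.722, 0.692, 0.0]
contact_force: [-4.8, -0.6, 4.0]
width: 0.0599
```

```bash
python3 -c "
from ov import *
ov('side9',.03,((.034,(255,255,0)),),'c9',230,110,130,100)"
```

```text
t 10.35 pos [0.5328 0.0628 0.0724] jawyaw 1.528 tester xy [-0.0789  0.0011] F [-3.88 -0.93  4.49] M [-0.1   0.58 -0.1 ] w 0.0597
```

View pics/c9.png

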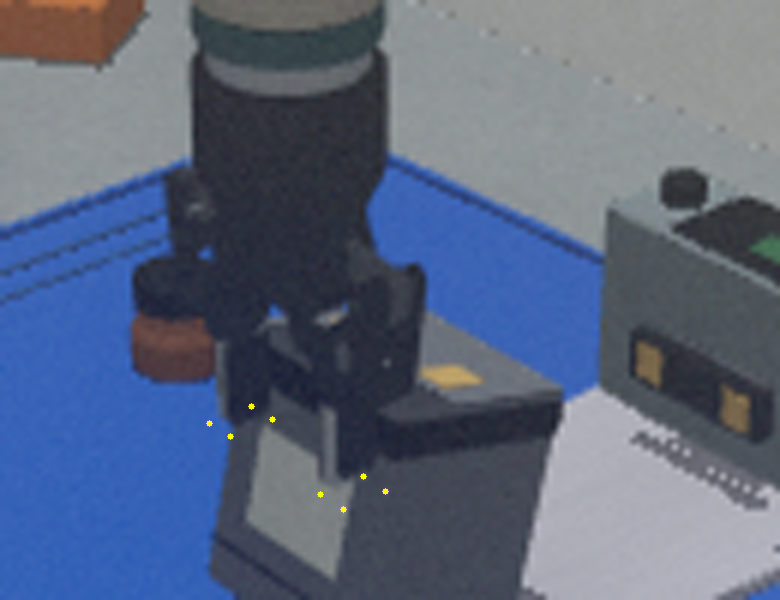

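It is tilting squarely over the edge, by about 15°. Continue.

Call:
carry_out(rows=[[[0.4,0.3,-0.01,0,0],[0.4,0.3,-0.01,0,0],[0.4,0.3,-0.02,0,0],[0.4,0.3,-0.01,0,0],[0.4,0.3,-0.01,0,0],[0.4,0.3,-0.02,0,0],[0.4,0.3,-0.01,0,0]]])

```text
clock: 11.05
position: [0.5533, 0.0619, 0.0724]
ee_rot: [0.0, 0.722, 0.692, 0.0]
contact_force: [-3.0, -0.0, 5.6]
width: 0.0596
```

```bash
python3 -c "
from ov import *
ov('side10',.03,((.034,(255,255,0)),),'c10',230,110,130,100)"
```

```text
t 11.1 pos [0.5542 0.0619 0.0724] jawyaw 1.5279 tester xy [-0.0575  0.0012] F [-0.74 -0.19  2.1 ] M [-0.08  0.15 -0.07] w 0.0597
```

View pics/c10.png

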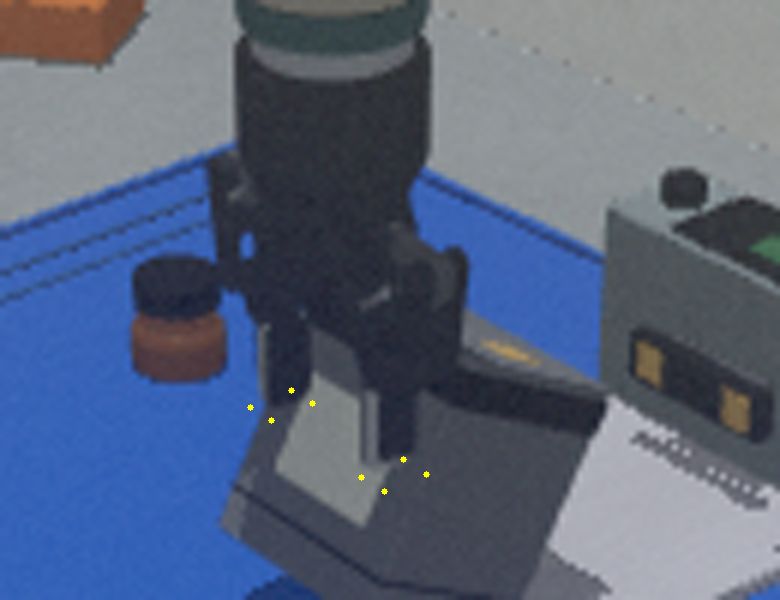

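It is about 35° over and the force is falling, so it is near balance. Slow steps now.

Call:
carry_out(rows=[[[0.4,0.15,-0.01,0,0],[0.4,0.15,-0.01,0,0],[0.4,0.15,-0.01,0,0]]])

```text
clock: 11.4
position: [0.5573, 0.0617, 0.0723]
ee_rot: [0.0, 0.722, 0.692, 0.0]
contact_force: [-2.1, -0.0, 3.1]
width: 0.0595
```

```bash
python3 -c "
from ov import *
ov('side11',.03,((.034,(255,255,0)),),'c11',230,110,130,100)"
```

```text
t 11.45 pos [0.5578 0.0616 0.0723] jawyaw 1.528 tester xy [-0.0539  0.0011] F [-0.72 -0.05  2.85] M [-0.1   0.25  0.  ] w 0.0597
```

View pics/c11.png

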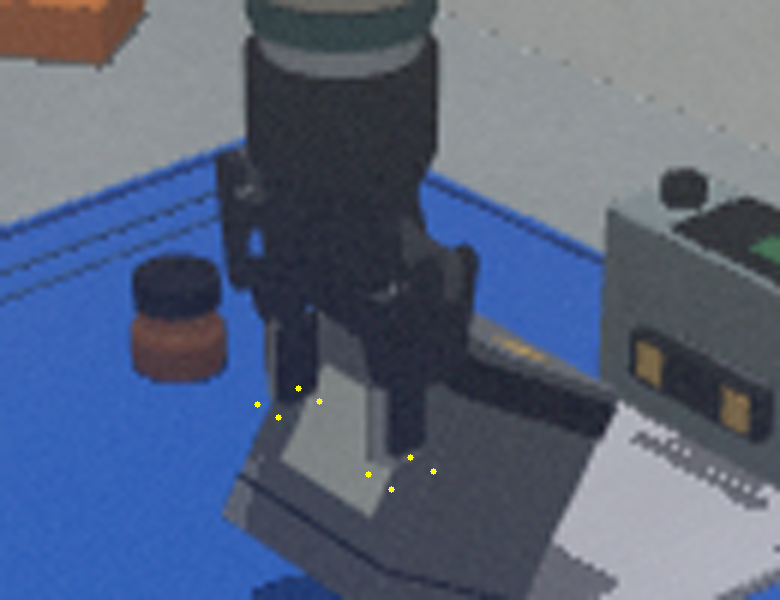

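Call:
carry_out(rows=[[[0.4,0.12,0,0,0],[0.4,0.12,-0.01,0,0],[0.4,0.12,0,0,0],[0.4,0.12,-0.01,0,0],[0.4,0,0,0,0]]])

```text
clock: 11.95
position: [0.5624, 0.0614, 0.0721]
ee_rot: [0.0, 0.722, 0.692, 0.0]
contact_force: [-1.8, -0.7, 1.0]
width: 0.06
```

```bash
python3 -c "
from ov import *
ov('side12',.03,((.034,(255,255,0)),),'c12',230,110,130,100)"
```

```text
t 12.0 pos [0.5621 0.0615 0.072 ] jawyaw 1.528 tester xy [-0.0496  0.0011] F [-1.71  0.46  1.96] M [-0.05  0.16 -0.01] w 0.0596
```

View pics/c12.png

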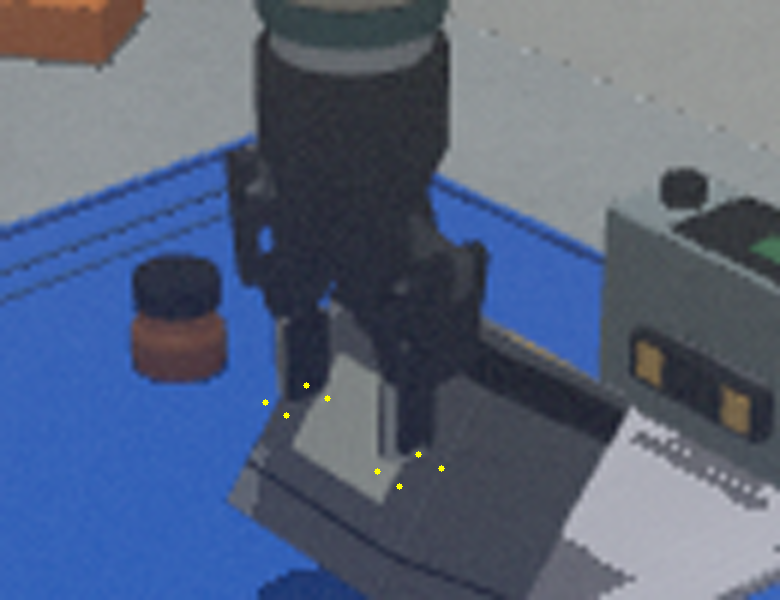

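Call:
carry_out(rows=[[[0.4,0.15,-0.01,0,0],[0.4,0.15,-0.01,0,0],[0.4,0.15,0,0,0],[0.4,0.15,-0.01,0,0],[0.4,0,0,0,0],[0.4,0,0,0,0]]])

```text
clock: 12.6
position: [0.5678, 0.0612, 0.0719]
ee_rot: [-0.0, 0.722, 0.692, -0.0]
contact_force: [0.0, 0.0, -0.5]
width: 0.0598
```

```bash
python3 -c "
from ov import *
ov('side13',.03,((.034,(255,255,0)),),'c13',230,110,130,100)"
```

```text
t 12.65 pos [0.5677 0.0612 0.072 ] jawyaw 1.5281 tester xy [-0.044   0.0011] F [ 0.48  0.01 -0.97] M [ 0.02  0.01 -0.02] w 0.0599
```

View pics/c13.png

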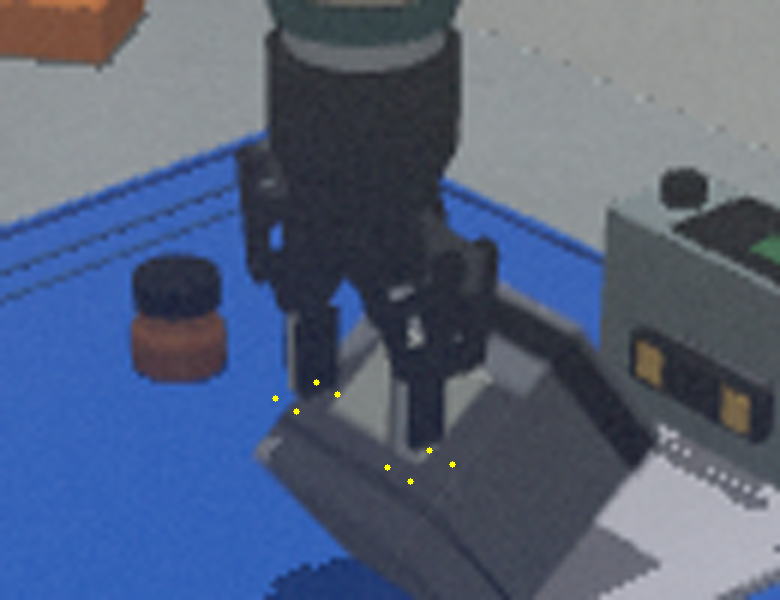

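It is past balance and falling freely, with the fingers off it. I'll lift a little and let it settle.

Call:
carry_out(rows=[[[0.4,0,0,1.0,0],[0.4,-0.5,0.02,1.0,0],[0.4,-2.0,0.1,0,0],[0.4,-3.0,0.14,0,0],[0.4,-1.5,0.07,0,0],[0.4,0,0,0,0],[0.4,0,0,0,0]]])

```text
clock: 13.35
position: [0.4989, 0.0645, 0.0934]
ee_rot: [0.001, 0.722, 0.692, 0.001]
contact_force: [0.9, -0.8, -0.4]
width: 0.0598
```

```bash
python3 -c "
from ov import *
ov('side14',.03,(),'c14',255,110,130,110)"
```

```text
t 13.4 pos [0.4994 0.0644 0.0932] jawyaw 1.528 tester xy [-0.1124  0.0012] F [-0.12 -0.4   0.74] M [ 0.   -0.   -0.04] w 0.0597
```

View pics/c14.png

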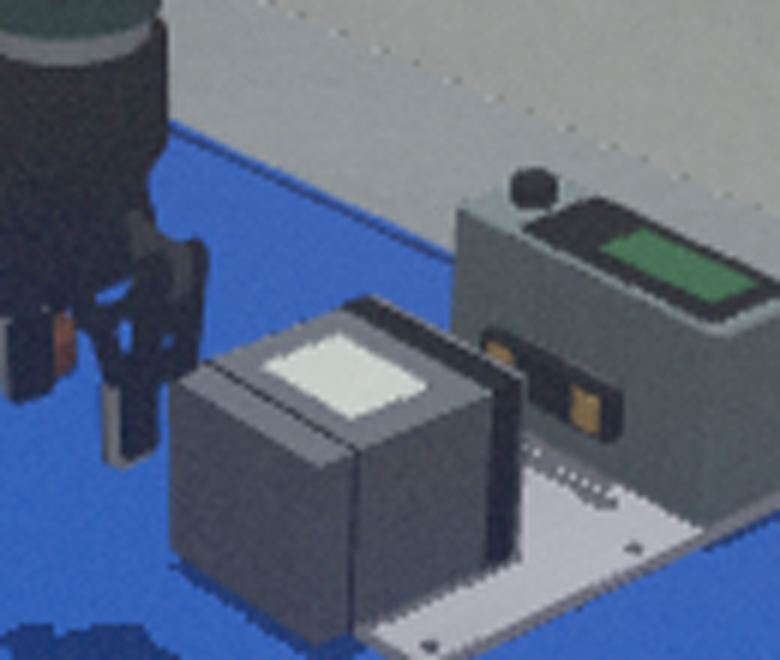

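The pack lies flat on the bed, label up, terminal end (black band) towards the contacts. I'll measure it from its top corners: (255+172/6, ...), (318,467), (520,372), (370,295) in the crop.

```bash
cat >> h.py <<'E'
def toT(X):
    v=np.array(X)[:2]-O;return np.array([np.cos(TY)*v[0]+np.sin(TY)*v[1],-np.sin(TY)*v[0]+np.cos(TY)*v[1]])
E
python3 - <<'E'
from h import *
p=load('side14')
C=[onz(p,[255+u/6-.4,110+v/6-.4],.102)[0] for u,v in((172,375),(318,467),(522,374),(370,295))]
for c in C: print(np.round(toT(c),4))
for i in range(4): d=C[(i+1)%4]-C[i]; print(np.linalg.norm(d),np.arctan2(d[1],d[0])-TY)
E
```

```text
[-0.0229  0.054 ]
[-0.025  -0.0447]
[ 0.0944 -0.0407]
[0.0927 0.0558]
0.09872203931336374 -1.5923910212136911
0.11952950256511159 0.03327720223843087
0.09648792040655492 1.5887867892516376
0.11560909980902391 3.156731815790502
```

Call:
carry_out(rows=[[[0.4,-2.0,0.1,0,0],[0.4,-4.0,0.2,0,0],[0.4,-4.0,0.2,0,0],[0.4,-1.0,0,0,0]]])

```text
clock: 13.8
position: [0.3836, 0.0697, 0.0918]
ee_rot: [-0.002, 0.722, 0.692, -0.002]
contact_force: [0.6, 0.3, 0.7]
width: 0.0602
```

```bash
python3 - <<'E'
from h import *
st()
p=shot('top','top15'); crop(p,195,40,110,130,5,'c15')
t=load('top0')
for u,v in((115,155),(181,158)): print(toT(onz(t,[200+u/3-.33,45+v/3-.33],.057)[0]))
E
```

```text
t 13.8 pos [0.3836 0.0697 0.0918] jawyaw 1.5283 tester xy [-0.2283  0.0011] F [0.61 0.29 0.68] M [0.01 0.02 0.  ] w 0.0602
[0.15021696 0.02776805]
[ 0.14973483 -0.02800303]
```

View pics/c15.png

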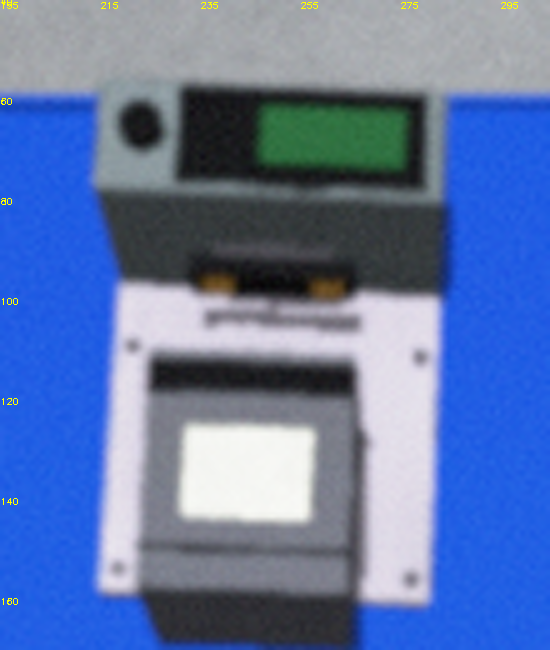

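```bash
python3 - <<'E'
from h import *
p=load('top15')
f=lambda u,v:[195+u/5-.4,40+v/5-.4]
C=[onz(p,f(u,v),.102)[0] for u,v in((137,587),(358,592),(355,358),(150,353))]
for c in C: print(np.round(toT(c),4))
for i in range(4): d=C[(i+1)%4]-C[i]; print(np.linalg.norm(d),np.arctan2(d[1],d[0])-TY)
print('bed corners',[np.round(toT(onz(p,f(*c),.012)[0]),4) for c in((99,592),(432,606),(440,295),(120,282))])
E
```

```text
[-0.0266  0.0523]
[-0.0252 -0.0509]
[ 0.0916 -0.0451]
[0.0903 0.0528]
0.10316960964737848 -1.5573563355841802
0.11694142455184964 0.04935563432505141
0.09795127789007575 1.5842418859542495
0.11686990822508274 3.146311656436619
bed corners [array([-0.    ,  0.0849]), array([-0.0012, -0.0869]), array([ 0.1716, -0.0859]), array([0.1722, 0.0844])]
```

The pack is within about 4 mm of centre and within 0.02 rad of square. Its foot is at x'≈-26 mm, its terminal end at ≈+91 mm, and the contact bar shows at about 150 mm. I'll lower the fingers behind the foot and approach.

Call:
carry_out(rows=[[[0.4,0,0,-3.0,0],[0.4,0,0,-3.0,0],[0.4,0,0,-2.0,0],[0.4,2.0,-0.1,0,0],[0.4,4.0,-0.18,0,0],[0.4,4.0,-0.18,0,0],[0.4,4.0,-0.18,0,0],[0.4,1.5,-0.07,0,0],[0.4,0.5,-0.02,0,0],[0.4,0,0,0,0]]])

```text
clock: 14.85
position: [0.5493, 0.062, 0.0118]
ee_rot: [0.0, 0.722, 0.692, 0.0]
contact_force: [-0.8, 0.2, -0.0]
width: 0.0599
```

```bash
python3 -c "
from ov import *
ov('side16',.03,(),'c16',245,120,130,110)"
```

```text
t 14.9 pos [0.5476 0.0621 0.0117] jawyaw 1.5279 tester xy [-0.0641  0.001 ] F [-0.27 -0.51  1.08] M [0.02 0.   0.01] w 0.0595
```

View pics/c16.png

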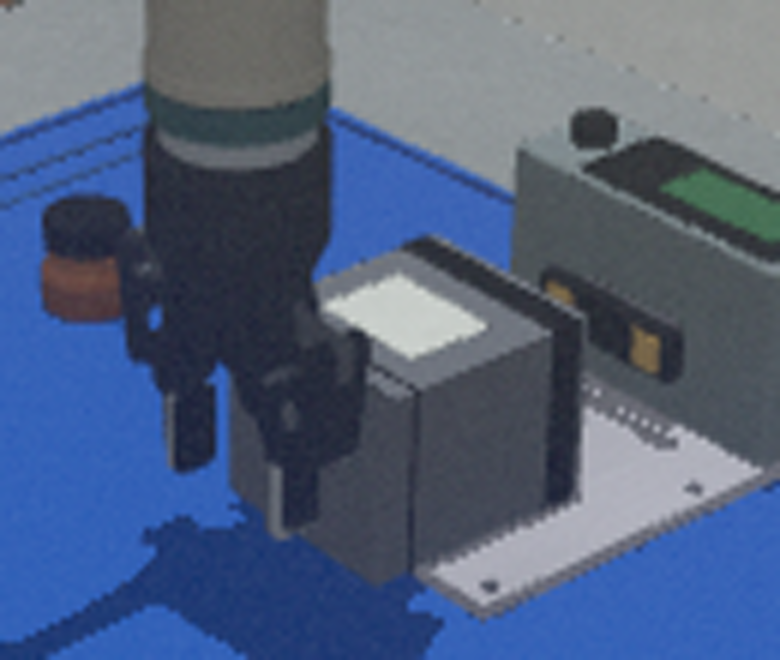

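Call:
carry_out(rows=[[[0.4,0.4,-0.02,0,0],[0.4,0.4,-0.02,0,0],[0.4,0.4,-0.02,0,0],[0.4,0.4,-0.02,0,0],[0.4,0.3,-0.01,0,0],[0.4,0.3,-0.02,0,0],[0.4,0.3,-0.01,0,0]]])

```text
clock: 15.6
position: [0.5719, 0.0609, 0.0121]
ee_rot: [-0.001, 0.722, 0.692, -0.001]
contact_force: [-2.4, -0.6, 0.8]
width: 0.0598
```

Call:
carry_out(rows=[[[0.4,0.3,-0.01,0,0],[0.4,0.3,-0.02,0,0],[0.4,0.3,-0.01,0,0],[0.4,0.3,-0.02,0,0]]])

```text
clock: 16.0
position: [0.5847, 0.0604, 0.012]
ee_rot: [-0.0, 0.722, 0.692, -0.0]
contact_force: [-2.4, -0.2, -0.2]
width: 0.0598
```

```bash
python3 -c "
from ov import *
ov('side17',.03,(),'c17',245,120,130,110)"
```

```text
t 16.05 pos [0.5857 0.0603 0.0121] jawyaw 1.528 tester xy [-0.026  0.001] F [-1.25  0.81 -0.83] M [-0.02  0.23  0.02] w 0.06
```

View pics/c17.png

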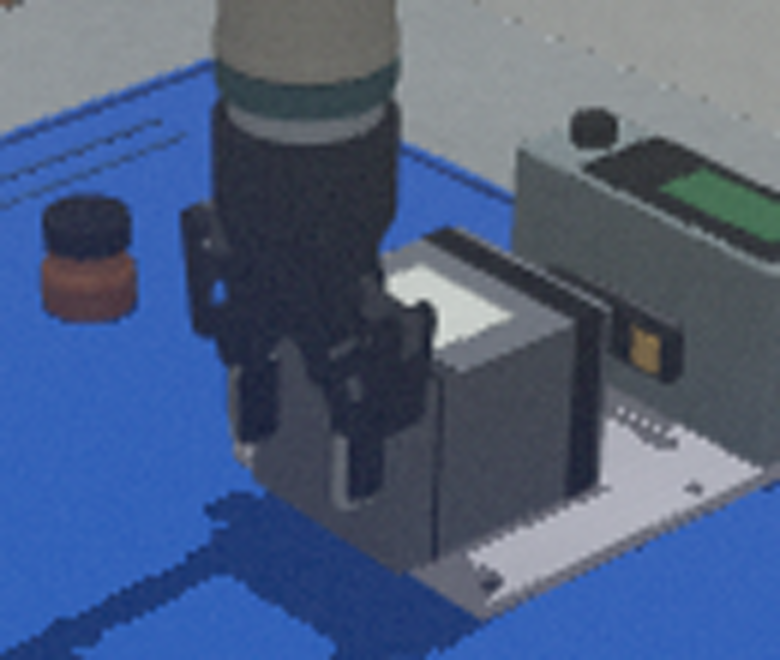

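It slides square at about 2 N. The finger front is at -15 mm, so the nose is at about 105 mm; the bar can start at 131 mm. I'll push 21 mm more, then feel for it.

Call:
carry_out(rows=[[[0.4,0.3,-0.01,0,0],[0.4,0.3,-0.02,0,0],[0.4,0.3,-0.01,0,0],[0.4,0.3,-0.01,0,0],[0.4,0.3,-0.02,0,0],[0.4,0.3,-0.01,0,0],[0.4,0.2,-0.01,0,0],[0.4,0.1,0,0,0]]])

```text
clock: 16.85
position: [0.606, 0.0594, 0.0122]
ee_rot: [-0.0, 0.722, 0.692, 0.0]
contact_force: [-3.4, -0.5, 0.0]
width: 0.0591
```

Call:
carry_out(rows=[[[0.4,0.1,0,0,0],[0.4,0.1,-0.01,0,0],[0.4,0.1,0,0,0]]])

```text
clock: 17.15
position: [0.6087, 0.0593, 0.0123]
ee_rot: [-0.0, 0.722, 0.692, -0.0]
contact_force: [-1.2, -0.4, 0.3]
width: 0.0598
```

Call:
carry_out(rows=[[[0.4,0.1,0,0,0],[0.4,0.1,-0.01,0,0],[0.4,0.1,0,0,0]]])

```text
clock: 17.45
position: [0.6118, 0.0592, 0.0122]
ee_rot: [-0.0, 0.722, 0.692, 0.0]
contact_force: [-1.4, 0.2, -0.8]
width: 0.0598
```

Call:
carry_out(rows=[[[0.4,0.1,0,0,0],[0.4,0.1,-0.01,0,0]]])

```text
clock: 17.65
position: [0.6138, 0.0592, 0.0123]
ee_rot: [-0.0, 0.722, 0.692, 0.0]
contact_force: [-2.7, -0.2, -0.6]
width: 0.0599
```

Call:
carry_out(rows=[[[0.4,0.1,0,0,0],[0.4,0.1,-0.01,0,0]]])

```text
clock: 17.85
position: [0.6158, 0.0591, 0.0122]
ee_rot: [-0.0, 0.722, 0.692, 0.0]
contact_force: [-2.8, 0.7, -0.9]
width: 0.0596
```

Call:
carry_out(rows=[[[0.4,0.1,0,0,0],[0.4,0.1,-0.01,0,0]]])

```text
clock: 18.05
position: [0.6178, 0.059, 0.0123]
ee_rot: [-0.0, 0.722, 0.692, 0.0]
contact_force: [-2.6, 0.6, 0.1]
width: 0.0598
```

Call:
carry_out(rows=[[[0.4,0.1,0,0,0],[0.4,0.1,-0.01,0,0]]])

```text
clock: 18.25
position: [0.6198, 0.0589, 0.0123]
ee_rot: [-0.0, 0.722, 0.692, 0.0]
contact_force: [-2.6, 1.4, 0.1]
width: 0.0598
```

```bash
python3 -c "
from ov import *
ov('side18',.03,(),'c18',265,110,130,110)"
```

```text
t 18.3 pos [0.6201 0.0588 0.0122] jawyaw 1.528 tester xy [0.0085 0.0011] F [-1.92  0.16 -0.44] M [ 0.05  0.32 -0.03] w 0.0595
```

View pics/c18.png

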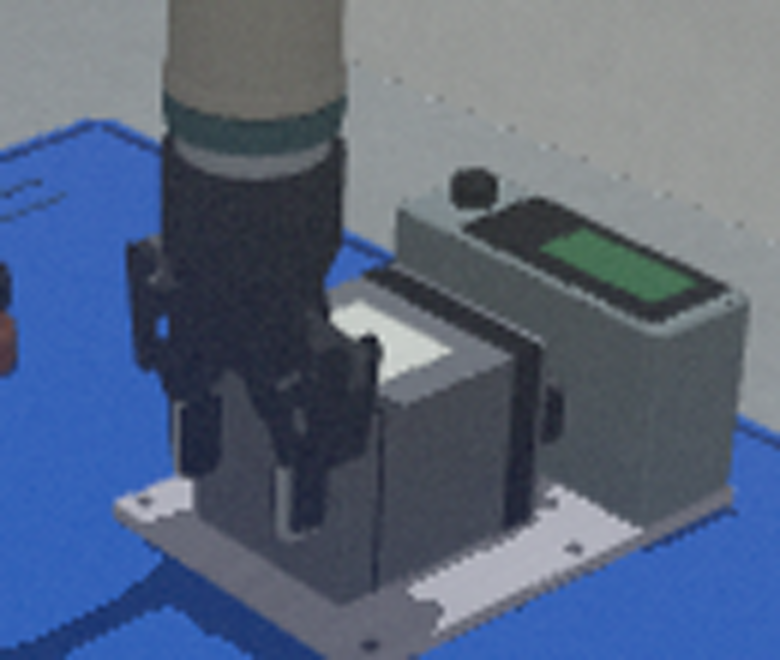

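Still sliding freely at about 2.5 N. The bar edge at crop (553,415) is just ahead of the nose. Continue in 2 mm calls.

Call:
carry_out(rows=[[[0.4,0.1,0,0,0],[0.4,0.1,-0.01,0,0]]])

```text
clock: 18.5
position: [0.6218, 0.0588, 0.0123]
ee_rot: [-0.0, 0.722, 0.692, 0.0]
contact_force: [-1.6, 0.6, 0.1]
width: 0.0599
```

Call:
carry_out(rows=[[[0.4,0.1,0,0,0],[0.4,0.1,-0.01,0,0]]])

```text
clock: 18.7
position: [0.6238, 0.0587, 0.0122]
ee_rot: [-0.0, 0.722, 0.692, 0.0]
contact_force: [-3.1, 0.5, 1.2]
width: 0.0596
```

Call:
carry_out(rows=[[[0.4,0.1,0,0,0],[0.4,0.05,-0.01,0,0]]])

```text
clock: 18.9
position: [0.6254, 0.0586, 0.0122]
ee_rot: [0.0, 0.722, 0.692, 0.0]
contact_force: [-2.6, 0.9, -0.1]
width: 0.0599
```

Call:
carry_out(rows=[[[0.4,0.1,0,0,0],[0.4,0.05,-0.01,0,0]]])

```text
clock: 19.1
position: [0.6263, 0.0585, 0.0122]
ee_rot: [-0.0, 0.722, 0.692, -0.0]
contact_force: [-4.1, 0.9, 0.8]
width: 0.0599
```

Force is starting to rise. Smaller steps.

Call:
carry_out(rows=[[[0.4,0.05,0,0,0],[0.4,0,0,0,0]]])

```text
clock: 19.3
position: [0.6265, 0.0585, 0.0121]
ee_rot: [-0.001, 0.722, 0.692, -0.0]
contact_force: [-4.8, 0.6, 1.2]
width: 0.0598
```

Call:
carry_out(rows=[[[0.4,0.05,0,0,0],[0.4,0,0,0,0]]])

```text
clock: 19.5
position: [0.6267, 0.0585, 0.012]
ee_rot: [-0.001, 0.722, 0.692, -0.001]
contact_force: [-5.5, 0.5, 1.2]
width: 0.0602
```

```bash
python3 -c "
from h import *
st()"
```

```text
t 19.5 pos [0.6267 0.0585 0.012 ] jawyaw 1.5278 tester xy [0.015  0.0011] F [-5.5   0.48  1.2 ] M [ 0.    0.67 -0.06] w 0.0602
```

Call:
carry_out(rows=[[[0.4,0.1,0,0,0],[0.4,0.1,-0.01,0,0],[0.4,0,0,0,0]]])

```text
clock: 19.8
position: [0.627, 0.0586, 0.0117]
ee_rot: [-0.002, 0.722, 0.692, -0.002]
contact_force: [-7.7, 0.3, 3.0]
width: 0.0594
```

Call:
carry_out(rows=[[[0.4,0.1,0,0,0],[0.4,0.1,-0.01,0,0],[0.4,0,0,0,0]]])

```text
clock: 20.1
position: [0.6272, 0.0586, 0.0112]
ee_rot: [-0.003, 0.722, 0.692, -0.003]
contact_force: [-11.0, 0.6, 2.2]
width: 0.0601
```

```bash
python3 -c "
from ov import *
ov('side19',.03,(),'c19',265,110,130,110)"
```

```text
t 20.15 pos [0.6272 0.0586 0.0112] jawyaw 1.5277 tester xy [0.0156 0.0012] F [-10.18   1.1    1.23] M [ 0.05  1.28 -0.16] w 0.0599
```

View pics/c19.png

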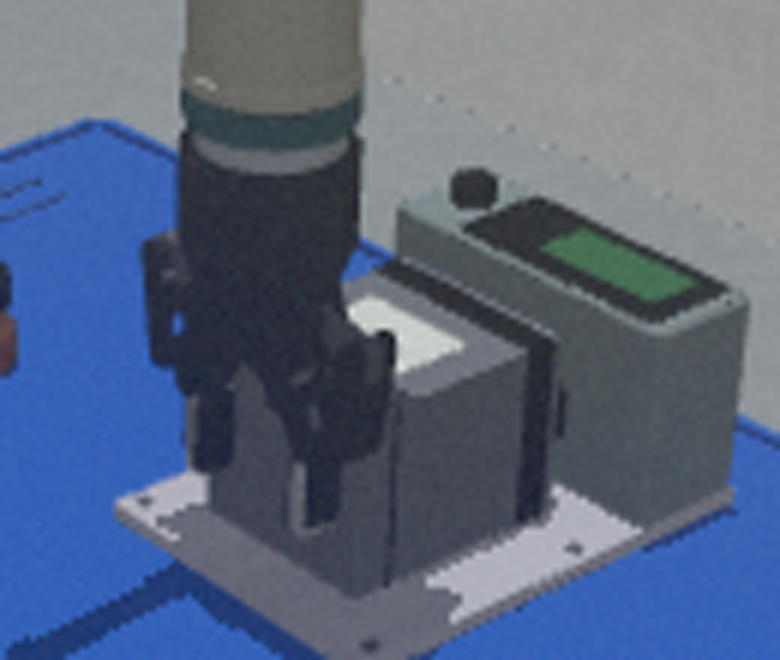

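The force rises at about 5 N/mm once finger tilt is allowed for, so this is the spring bar, at about 145 mm. Total is 10.5 N, of which about 2.3 N is friction. A touch more, then hold.

Call:
carry_out(rows=[[[0.4,0.06,0,0,0],[0.4,0.04,0,0,0],[0.4,0,0,0,0]]])

```text
clock: 20.45
position: [0.6273, 0.0586, 0.0112]
ee_rot: [-0.004, 0.722, 0.692, -0.004]
contact_force: [-11.3, 0.8, 3.1]
width: 0.0593
```

Call:
carry_out(rows=[[[0.4,0,0,0,0],[0.4,0,0,0,0],[0.4,0,0,0,0],[0.4,0,0,0,0]]])

```text
clock: 20.85
position: [0.6272, 0.0586, 0.0112]
ee_rot: [-0.004, 0.722, 0.692, -0.004]
contact_force: [-10.9, 0.8, 3.0]
width: 0.0598
```

Call:
carry_out(rows=[[[0.4,0.08,0,0,0],[0.4,0,0,0,0],[0.4,0,0,0,0]]])

```text
clock: 21.15
position: [0.6275, 0.0587, 0.011]
ee_rot: [-0.004, 0.722, 0.692, -0.004]
contact_force: [-12.8, 0.2, 3.5]
width: 0.06
```

Call:
carry_out(rows=[[[0.4,0,0,0,0],[0.4,0,0,0,0],[0.4,0,0,0,0],[0.4,0,0,0,0],[0.4,0,0,0,0],[0.4,0,0,0,0]]])

```text
clock: 21.75
position: [0.6274, 0.0587, 0.011]
ee_rot: [-0.004, 0.722, 0.692, -0.004]
contact_force: [-12.7, 1.5, 3.6]
width: 0.0596
```

Call:
carry_out(rows=[[[0.4,0,0,0,0],[0.4,0,0,0,0],[0.4,0,0,0,0],[0.4,0,0,0,0],[0.4,0,0,0,0],[0.4,0,0,0,0]]])

```text
clock: 22.35
position: [0.6274, 0.0587, 0.011]
ee_rot: [-0.004, 0.722, 0.692, -0.004]
contact_force: [-12.7, 1.5, 3.3]
width: 0.0598
```

Held at 12.7 N total (about 10 N on the contacts) for over 1.2 s. Now ease off gently.

Call:
carry_out(rows=[[[0.4,-0.05,0,0,0],[0.4,-0.05,0,0,0],[0.4,-0.05,0,0,0],[0.4,-0.05,0,0,0],[0.4,-0.05,0,0,0],[0.4,-0.05,0,0,0],[0.4,-0.05,0,0,0],[0.4,-0.05,0,0,0],[0.4,-0.05,0,0,0],[0.4,-0.05,0,0,0]]])

```text
clock: 23.35
position: [0.6273, 0.0583, 0.0114]
ee_rot: [-0.001, 0.722, 0.692, -0.001]
contact_force: [-4.6, -0.2, -1.5]
width: 0.0598
```

Call:
carry_out(rows=[[[0.4,-0.05,0,0,0],[0.4,-0.05,0,0,0],[0.4,-0.05,0,0,0],[0.4,-0.05,0,0,0],[0.4,-0.05,0,0,0],[0.4,-0.05,0,0,0]]])

```text
clock: 23.95
position: [0.6271, 0.0582, 0.0128]
ee_rot: [0.001, 0.722, 0.692, 0.001]
contact_force: [-1.0, -0.1, -0.4]
width: 0.0602
```

Call:
carry_out(rows=[[[0.4,-0.05,0,0,0],[0.4,-0.05,0,0,0],[0.4,-0.05,0,0,0],[0.4,-0.05,0,0,0],[0.4,-0.05,0,0,0],[0.4,-0.05,0,0,0],[0.4,-0.05,0,0,0],[0.4,-0.05,0,0,0]]])

```text
clock: 24.75
position: [0.6216, 0.0582, 0.0122]
ee_rot: [-0.0, 0.722, 0.692, 0.0]
contact_force: [-0.4, 0.7, 0.8]
width: 0.0594
```

Call:
carry_out(rows=[[[0.4,-0.5,0.02,0,0],[0.4,-2.0,0.1,0,0],[0.4,-4.0,0.18,0,0],[0.4,-4.0,0.18,0,0],[0.4,-4.0,0.18,2.0,0],[0.4,-4.0,0.18,3.0,0],[0.4,-4.0,0.18,3.0,0],[0.4,0,0,0,0],[0.4,0,0,0,0]]])

```text
clock: 25.65
position: [0.3967, 0.0685, 0.0932]
ee_rot: [0.001, 0.722, 0.692, 0.001]
contact_force: [-0.3, 0.0, -0.2]
width: 0.0598
```

```bash
python3 - <<'E'
from h import *
st()
p=shot('top','top20'); crop(p,195,40,110,130,5,'c20')
p=shot('side','side20'); crop(p,265,110,130,110,6,'c20s')
E
```

```text
t 25.65 pos [0.3967 0.0685 0.0932] jawyaw 1.5283 tester xy [-0.2151  0.0005] F [-0.33  0.01 -0.17] M [ 0.04 -0.01 -0.02] w 0.0598
```

View pics/c20.png

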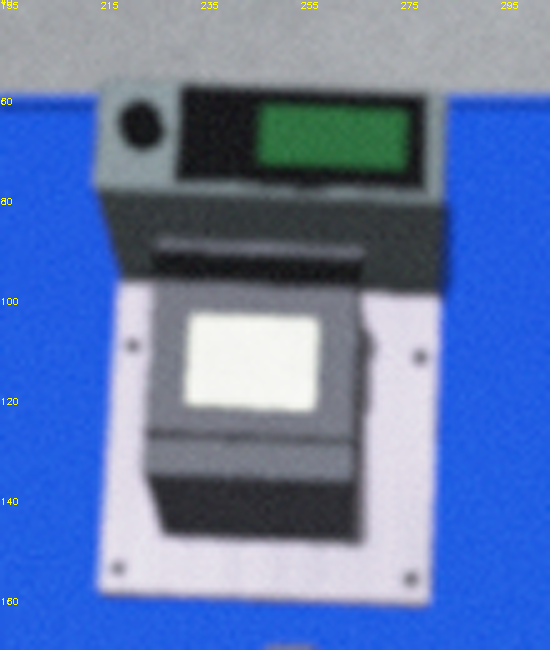

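View pics/c20s.png

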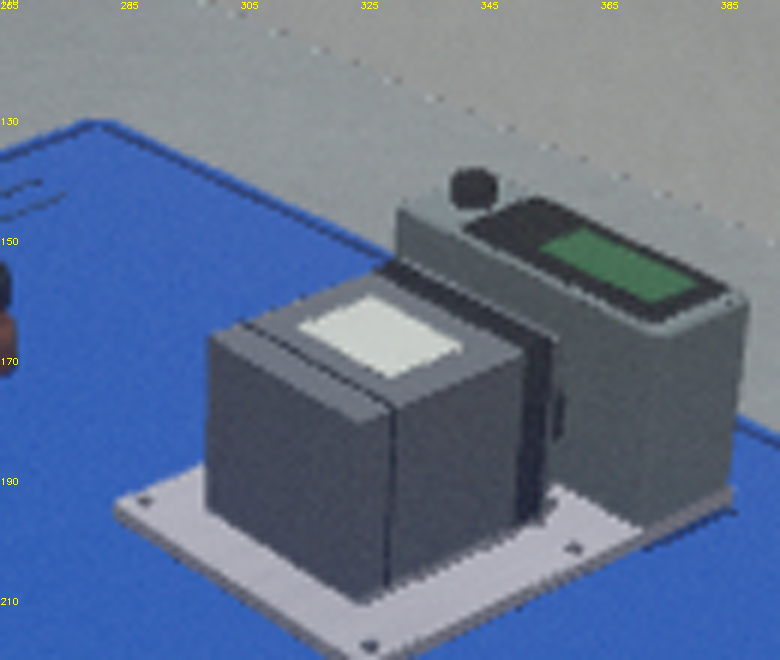

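View pics/top20.png

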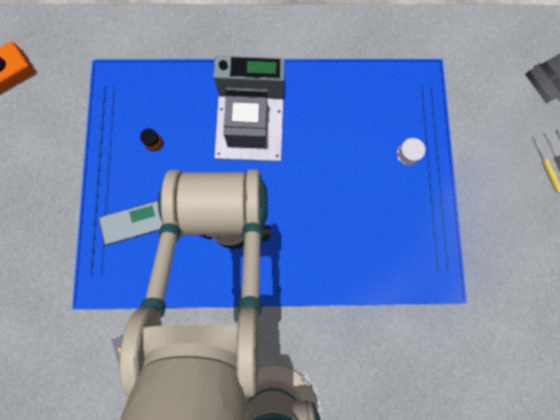

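```bash
python3 - <<'E'
from h import *
p=load('top20')
f=lambda u,v:[195+u/5-.4,40+v/5-.4]
C=[onz(p,f(u,v),.102)[0] for u,v in((146,472),(355,478),(364,247),(155,237))]
for c in C: print(np.round(toT(c),4))
for i in range(4): d=C[(i+1)%4]-C[i]; print(round(np.linalg.norm(d),4),round(np.arctan2(d[1],d[0])-TY,3))
q=load('side20')
print('bar side-face px -> tester', [np.round(toT(onz(q,[265+u/6-.4,110+v/6-.4],.065)[0]),4) for u,v in((552,385),(565,385))])
for a,tags in(('top',('top0','top20')),('side',('side0','side20'))):
    pass
s=load('side20')
import itertools
i0=load('top0')['image'].astype(int);i1=p['image'].astype(int)
for n,(c,r) in dict(jar=(151,140),phone=(135,222),spool=(411,150)).items():
    print(n,np.abs(i0[r-14:r+14,c-16:c+16]-i1[r-14:r+14,c-16:c+16]).mean())
E
```

```text
[0.0302 0.0513]
[ 0.031  -0.0474]
[ 0.1491 -0.0473]
[0.1502 0.0538]
0.0987 -1.563
0.1181 0.0
0.1011 1.56
0.1201 3.162
bar side-face px -> tester [array([ 0.1671, -0.0268]), array([ 0.1717, -0.0305])]
jar 2.978794642857143
phone 2.474330357142857
spool 2.1004464285714284
```

The pack is square (within 0.01 rad), about 2 to 3 mm off centre, with its nose at the bar. The bystanders are unmoved and the arm is clear, so I'm handing in.

```bash
python3 - <<'E'
from h import *
print(manip.sign_off()); st()
E
```

```text
the job is handed in; nothing more can be done
None
the job is handed in; nothing more can be done
```

I handed the job in at about 25.7 s. The larger battery lies on its side on the tester's bed, terminals towards the contacts and, by my last checks, touching them.

I slid it square up to the bed's front edge, tipped it over by pushing near its top, then pushed it home and felt for the contacts. The bar's face was at about 146 mm. I held it for over 1.2 s at 12.7 N total, which is about 10 N on the contacts after roughly 2.3 N of bed friction. Then I eased off in 0.5 mm steps and backed away.

**Last checks:**
- **Position:** the battery is square to the tester within about 0.01 rad and 2–3 mm off centre, with its nose at the bar.
- **Force:** no reading taken while pushing the battery passed about 13 N. Forces were only read between moves.
- **Surroundings:** the phone, flux jar and solder spool look unmoved in the top picture, and the arm is clear of everything.

**What disagreed or went wrong:**
- **Finger height:** the fingertips sat about 25–35 mm higher than the reported tool point. My first high push passed over the battery without touching it, so I corrected for this using the pictures.
- **Landing spot:** the battery came down about 25 mm short of the edge, further than I expected, and the final push took that up.
- **Contact after release:** the bar is hidden behind the battery, so I judged that it still touches from the force and position readings as I eased off, not by sight.

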